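# Third hand at the guarded jig: press the bracket to the sprung fence

## Robot

A 6-joint arm with a two-finger parallel gripper is mounted at the origin on the work surface. World frame = base frame: x ahead of the robot, y to its left, z up, the work surface at z = 0. Lengths are in mm, angles in rad, forces in N, time in s.
With the tool pointing down it reaches from about 400 to 925 mm from the base axis. Payload 12.5 kg.
Tool frame: the origin (TCP) lies on the mounting face of the last link; the fingertips stand 190 mm ahead of it and the grasp point (between the pads) lies 171 mm ahead of it; z points along the fingers, y is the line along which they close (so a half turn about z gives the same grasp; the last joint's range is limited). The gripper opens to 95 mm and grips with 3 to 60 N. Pads are 20 mm wide; open, the fingers measure 119 mm over their backs; the gripper's body (75 mm by 180 mm) begins 59 mm behind the grasp point.
Start: joints at [-1.401, 0.491, 1.559, -0, 1.092, -0.106], TCP at [170.218, -601.374, 404.761] pointing down, gripper open.
Joint ranges: [-3.1, 3.1], [-0.84, 2.19], [0.05, 2.79], [-1.13, 4.28], [0.06, 2.93], [-2.69, 2.69]. Speed limits (rad/s): [2.22, 2.22, 2.79, 3.14, 3.14, 3.14].

## Interface

Orientations are given as [roll, pitch, yaw] about the fixed x, y, z axes, in that order (R = Rz(yaw) Ry(pitch) Rx(roll)).
In Python, from cell import * gives the robot as it stands.
- The arm moves only by the tool arm_command, never from a script. Its argument "rows" is a list that holds one entry, the list of rows, each a list of 7 numbers: the shift along the tool's x, y, z normalised to -1 to 1, where 1 is 0.15 m, then the turn, a rotation vector about the tool's x, y, z normalised to -1 to 1, where 1 is 360 degrees, then the opening, from -1 (shut) to 1 (fully open). A call has 1 to 10 rows; each row is the pose to reach, as a shift and turn from the pose commanded when the call began, along the tool's axes at that moment, turning the shorter way round; what a row does not reach only later rows make up. A row lasts 1/12 s, in which the tool goes at most 41.7 mm and 7.16 degrees, less where a joint would pass 70% of its speed; a pose out of reach is approached as far as the arm can. A call with a number of a shift or a turn outside -1 to 1 is refused whole. A call with a gripper value outside its range is refused whole. The fingers move at their own pace and stop on an object; the grip force is fixed at half the most. Time passes only in rows, so rows that repeat a pose let the fingers close. It gives the time, the measured TCP pose, the force, the opening and the grip force at its end, in the units of the state.
- state(): the state, without advancing time (a new reading comes with each control period).
- read_camera(name): name is "side" or "top"; returns (picture, depth): 400x640x3 uint8, red, green, blue; 400x640 float32, mm along the optical axis (not along the pixel's ray), 0 where there is no reading.
- get_calibration(name): a dict with "camera_matrix" (3x3 intrinsics, pixels), "position" and "orientation" of the camera in the world. Camera axes: x right, y up, looking along -z (the intrinsics and any distortion apply to the point x, -y, -z); pixel columns grow to the right and rows downward; lengths in mm; the calibration is good to about 2 mm. A picture is of the moment at which its call begins. get_calibration takes no time and is no camera call.
- job_done(): hands the job in; it is judged then, once.
The state is a dict: "t": time; "joints": joint angles; "qvel": joint speeds; "tau": joint torques, N m; "eef_pos": TCP position; "tcp_rot": TCP orientation; "ft_force": force on the tool from outside, world axes, zero at the start; "moment": the same for the moment, N m; "opening": opening from 0.0 (shut) to 1.0 (fully open); "grip_force": force on a finger pad.
Only numpy, scipy, OpenCV 4.12 (cv2) and the standard library are available. Lean on these libraries where they do the work, as an engineer would, in place of code of your own. Each camera call takes 0.05 s, during which the arm holds its last target. There are 200 camera calls.

## Task

Slide the jig's yellow-framed guard all the way open, then bring the blue bracket up to the sprung steel fence and press its flat face squarely against the middle of it, foot flat on the plate, until the red pointer stands in the green zone (a push of about 10 N), never driving the fence to the end of its travel. Finish while still holding the bracket there with that steady push, so that I can bolt it down; leave the guard open and everything else where it is.

Things in the scene. Friction and masses are not known exactly. Their poses are not given: they have to be found in the camera images.
- jig: Fixed jig: dark steel plate 340 (x) x 460 (y) x 12 mm; origin at the centre of its underside on the table, z up. Work place: its -y half, round (x, y) = (0, -110) mm. Guard rails along y at x = -155 and +155 mm on corner posts: 20 mm wide, tops 112 mm above the table, 290 mm clear between. Grey spring housing behind the fence: x 97 to 137, y -155 to -65, top z 70 mm, green zone on its top.
- guard (a joint): Slide of the guard along the jig's +y: 0 m = shut over the work place, 0.21 m = fully open (end stop). About 2 N friction; stays where left. The guard is a level clear pane in a yellow frame, 330 (x) x 200 (y) mm, top 121 mm above the table; shut it covers y = -210 to -10 mm of the jig, open 0 to +200.
- guard_handle (a point): Centre of the guard's black grip bar, 160 mm above the table, mid-guard. The bar runs along the jig's x: 100 mm long, 12 mm wide (y), 14 mm high, on a post at each end (x = -44 and +44 mm); 31 mm free beneath it. Take it from above across its 12 mm width.
- fence_face (a point): The sprung fence: bright steel plate 90 (y) x 10 (x) mm, from 2 to 58 mm above the jig plate. Origin on the face that is pressed (its -x face), mid-width, level with the jig plate's top; axes parallel to the jig's. At rest the face is at (x, y) = (55, -110) mm of the jig. It yields along the jig's +x.
- fence (a joint): How far the fence is pushed back along the jig's +x, 0 to 0.025 m (end stop). Spring 0.8 N per mm, no preload: 0.0125 m = 10 N is the middle of the green zone, which runs from 0.0075 (6 N) to 0.0175 m (14 N). Springs back when let go. A red pointer on the fence shows it on the housing's top.
- bracket: Loose blue metal angle bracket, 0.2 to 0.45 kg, on the jig plate under the guard, flange roughly towards the fence. Origin: centre of its underside, z up. Foot 70 (x) x 56 (y) x 8 mm. Upright flange at its +x end, 8 mm thick, 56 wide, 60 high; its outer face is at x = +35 mm. Rib behind the flange: 12 mm thick (y -6 to +6), x -13 to +27, top 49 mm above the underside.
- bracket_rib (a point): Grip point on the bracket's rib: mid-thickness, x = 3 mm, 36 mm above the bracket's underside. Pinch the rib from above across its 12 mm thickness, or push on it.
- bracket_face (a point): Middle of the bracket's flat outer flange face, 30 mm above its underside; x points out of the face, towards the fence once aligned.
- bolt_pot: Bystander: steel pot, 70 mm across, 45 mm high, on the jig plate's other (+y) half, under where the guard slides to. Origin at its underside.
- bolt: Bystander: hex bolt standing on its head on the jig plate's +y half, 22 mm across, 42 mm high. Origin at its underside.
- jar: Bystander: glass screw jar with red lid, 68 mm across, 90 mm high, on the table. Origin at its underside.
- oil: Bystander: green bottle, 66 mm across, 170 mm high, on the table. Origin at its underside.
- mug: Bystander: blue mug, 80 mm across plus handle, 90 mm high, on the table. Origin at its underside.
- hammer: Bystander: hammer lying on the table.
- screwdriver: Bystander: screwdriver lying on the table.
- disc: Bystander: black grinding disc, 115 mm across, 10 mm thick, lying on the table.

How it is judged:
By the outcome, as a careful person would: the job done as asked, in the order asked, and still so for the second after the job is handed in, while the arm keeps its last pose, push and grip.
It also fails if it takes over 53 s, if anything falls off the work surface, if the arm or the gripper's body presses on something with over 40 N, if the wrist force passes 120 N, or if a joint passes its speed limit or range.

## Working session

There is one attempt and no reset: what is moved stays moved. The work goes in short steps, Python scripts to look and compute and a tool call to move; the robot and the scene stay as the last step left them, time stands still between calls to the robot, and variables do not carry over. Pictures are saved under pics/ and viewed, at most 10 in all, crops included, and the job is handed in when it is done.

Besides the shell and the picture viewer there is one more tool, called as name(argument=value, ...) on one line, values as JSON. arm_command: Moves the arm, as the interface text tells. Its arguments: {"type":"object","properties":{"rows":{"type":"array","items":{"type":"array","items":{"type":"array","items":{"type":"number","minimum":-1,"maximum":1}}}}},"required":["rows"]}

```bash
mkdir -p pics; ls
python3 - <<'E'
from cell import *
import cv2,numpy as np
for n in("side","top"):
    p,d=read_camera(n); np.savez(f"pics/{n}0.npz",p=p,d=d)
    cv2.imwrite(f"pics/{n}0.png",p[:,:,::-1]); print(n,get_calibration(n))
print(state())
E
```

```text
pics
side {'camera_matrix': array([[502.26753527,   0.        , 311.51140047],
       [  0.        , 502.26753527, 194.13923651],
       [  0.        ,   0.        ,   1.        ]]), 'position': array([ 174.80966244, 1213.15894542, 1332.46212138]), 'orientation': array([ 0.80528494,  0.00288472, -2.84019136])}
top {'camera_matrix': array([[441.18095529,   0.        , 312.40283103],
       [  0.        , 441.18095529, 201.63240279],
       [  0.        ,   0.        ,   1.        ]]), 'position': array([ 397.49424843,   11.69510221, 1607.39608876]), 'orientation': array([ 0.08568313, -0.01957992, -1.57804831])}
{'t': 0.1, 'joints': array([-1.40059400e+00,  4.91491001e-01,  1.55941452e+00, -1.15483947e-05,
        1.09171724e+00, -1.05605319e-01]), 'qvel': array([ 7.63162831e-05, -2.11099720e-03, -2.70267786e-03,  7.73846189e-05,
        3.23732789e-04,  9.60208163e-04]), 'tau': array([ 1.49706826e-03, -6.13625979e+01, -2.58605647e+01,  6.93555479e-02,
        4.70127957e-02, -4.81866118e-05]), 'eef_pos': array([ 170.21399615, -601.33588299,  404.21627412]), 'tcp_rot': array([-3.14056721e+00, -9.83968072e-05,  2.75812927e-01]), 'ft_force': array([-0.83151809, -0.20323418,  0.16425838]), 'moment': array([-0.0219461 ,  0.03689669, -0.04437703]), 'grip_force': 0.0, 'opening': 0.9959471429089641}
```

View pics/top0.png

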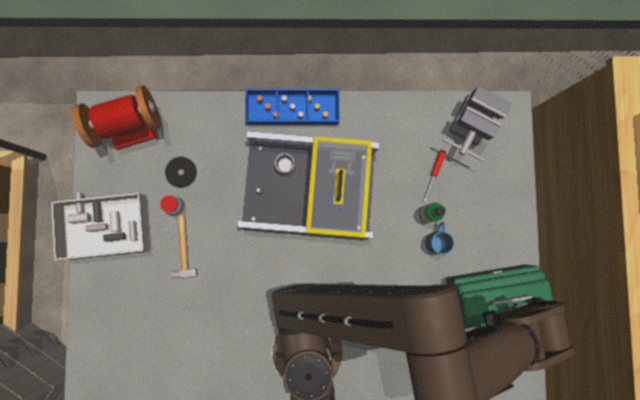

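View pics/side0.png

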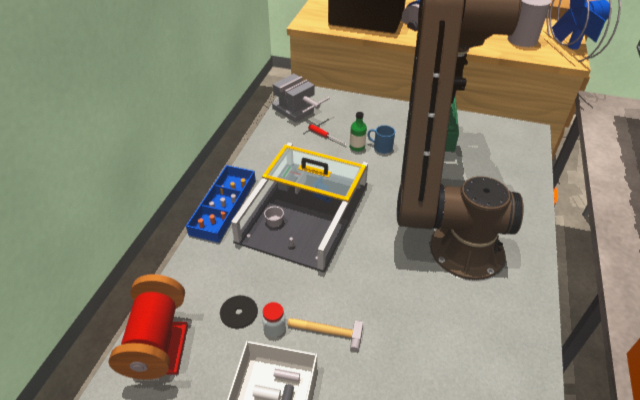

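The top view shows the jig in the middle. The yellow guard is shut, with corners near (314,137), (372,141), (367,237) and (307,233), and its grip bar is near (340,186). Jig +y points image-left, towards the pot at (284,163) and bolt at (258,190). The side view agrees.

```bash
cat > h.py <<'E'
from cell import *
import cv2,numpy as np
from scipy.spatial.transform import Rotation as Ro
def look(n,name=None):
    p,d=read_camera(n)
    if name: cv2.imwrite(f"pics/{name}.png",p[:,:,::-1])
    return p,d
def rays(n,uv):
    c=get_calibration(n);K=c["camera_matrix"]
    uv=np.atleast_2d(uv).astype(float)
    v=np.c_[(uv[:,0]-K[0,2])/K[0,0],-(uv[:,1]-K[1,2])/K[1,1],-np.ones(len(uv))]
    return c["position"],v@Ro.from_euler("xyz",c["orientation"]).as_matrix().T
def onplane(n,uv,z):
    o,v=rays(n,uv); return o+v*((z-o[2])/v[:,2])[:,None]
def proj(n,P):
    c=get_calibration(n);K=c["camera_matrix"]
    q=(np.atleast_2d(P)-c["position"])@Ro.from_euler("xyz",c["orientation"]).as_matrix()
    return np.c_[K[0,2]+K[0,0]*q[:,0]/-q[:,2],K[1,2]+K[1,1]*q[:,1]/q[:,2]]
def hsv(p,lo,hi): return cv2.inRange(cv2.cvtColor(p,cv2.COLOR_RGB2HSV),lo,hi)
def blob(m,box=None):
    if box: 
        k=np.zeros_like(m);k[box[1]:box[3],box[0]:box[2]]=255;m=m&k
    n,l,s,c=cv2.connectedComponentsWithStats(m)
    i=1+np.argmax(s[1:,4]); y,x=np.where(l==i); return np.c_[x,y]
def rect(P):
    return cv2.minAreaRect(np.float32(P[:,:2]))
E
python3 - <<'E'
from h import *
for n,box in(("top",(300,120,390,250)),("side",(250,130,380,210))):
    z=np.load(f"pics/{n}0.npz");p,d=z['p'],z['d']
    b=blob(hsv(p,(22,140,110),(35,255,255)),box)
    P=onplane(n,b,121); r=rect(P); print(n,len(b),r, cv2.boxPoints(r).round(1).tolist())
    print("depth z check",np.median([ (rays(n,[u])[0]+rays(n,[u])[1][0]*d[u[1],u[0]])[2] for u in b if d[u[1],u[0]]>0]))
    # black bar
    k=hsv(p,(0,0,0),(180,255,60)); bb=blob(k,(330,165,350,207) if n=="top" else (298,153,332,178))
    print("bar",len(bb),rect(onplane(n,bb,167)))
p=np.load("pics/top0.npz")['p'];cv2.imwrite("pics/c1.png",cv2.resize(p[125:245,230:390,::-1],None,fx=5,fy=5,interpolation=cv2.INTER_CUBIC))
E
```

```text
top 1220 ((576.3460083007812, -108.24940490722656), (202.66053771972656, 331.24566650390625), 84.79241180419922) [[402.20001220703125, -194.10000610351562], [732.0999755859375, -224.1999969482422], [750.5, -22.399999618530273], [420.6000061035156, 7.699999809265137]]
depth z check 120.23036772663477
bar 6 ((610.364501953125, -109.11869049072266), (5.19677996635437e-06, 16.644145965576172), 89.27734375)
side 760 ((580.4420776367188, -111.391357421875), (203.9971160888672, 330.935546875), 84.91575622558594) [[406.6000061035156, -198.3000030517578], [736.2000122070312, -227.6999969482422], [754.2999877929688, -24.5], [424.70001220703125, 4.900000095367432]]Traceback (most recent call last):
  File "<stdin>", line 6, in <module>
  File "h.py", line 9, in rays
    c=get_calibration(n);K=c["camera_matrix"]
ValueError: time passes only in moves, steps and waits
```

```bash
sed -i 's/^def look/import functools\nget_calibration=functools.lru_cache(None)(get_calibration)\ndef look/' h.py
python3 - <<'E'
from h import *
for n,box in(("top",(330,162,350,210)),("side",(298,153,332,178))):
    p=np.load(f"pics/{n}0.npz")['p']
    for v in (50,70,90):
        k=hsv(p,(0,0,0),(180,255,v)); bb=blob(k,box)
        print(n,v,len(bb),rect(onplane(n,bb,165)))
p=np.load("pics/top0.npz")['p'];cv2.imwrite("pics/c1.png",cv2.resize(p[125:245,230:390,::-1],None,fx=5,fy=5,interpolation=cv2.INTER_CUBIC))
E
```

```text
Traceback (most recent call last):
  File "h.py", line 26, in blob
    i=1+np.argmax(s[1:,4]); y,x=np.where(l==i); return np.c_[x,y]
        ~~~~~~~~~^^^^^^^^^
ValueError: attempt to get argmax of an empty sequence
```

Run:
```python
from h import *
p=np.load("pics/top0.npz")['p'];cv2.imwrite("pics/c1.png",cv2.resize(p[125:245,230:390,::-1],None,fx=5,fy=5,interpolation=cv2.INTER_CUBIC))
print(p[186,330:352].tolist())
p=np.load("pics/side0.npz")['p']; print(cv2.cvtColor(p,cv2.COLOR_RGB2HSV)[153:178,315,2])
bb=blob(hsv(p,(0,0,0),(180,255,70)),(298,153,332,178)); print(len(bb),rect(onplane("side",bb,165)))
```

```text
[[112, 110, 114], [109, 108, 113], [107, 105, 109], [111, 110, 112], [135, 125, 94], [168, 151, 64], [157, 125, 29], [136, 103, 27], [100, 81, 43], [61, 56, 52], [60, 56, 51], [107, 103, 50], [166, 156, 42], [183, 173, 71], [142, 136, 97], [108, 107, 110], [108, 108, 112], [112, 112, 112], [107, 109, 113], [114, 108, 112], [108, 108, 112], [109, 108, 111]]
[246 237 200 197 216 216 199 146  66  48  50 107 182 212 231 243 235 210
 163 171 168 152 154 147 133]
111 ((573.6284790039062, -90.35212707519531), (47.23030471801758, 108.24452209472656), 84.57203674316406)
```

View pics/c1.png

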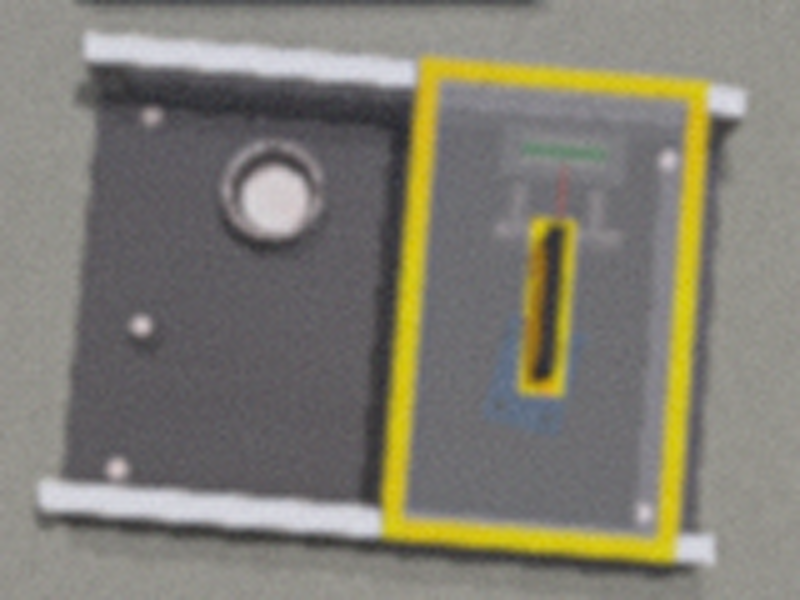

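The crop shows the black grip bar at about full-image (339.5,186), the green zone near (343,155), and the blue bracket behind the pane near (336,201). Next I'll compute the jig pose and the moves.

```bash
cat >> h.py <<'E'
A=-0.0899; GC=np.array([578.4,-109.8])   # jig yaw, shut guard centre
ex=np.array([np.cos(A),np.sin(A)]);ey=np.array([-np.sin(A),np.cos(A)])
J0=GC+110*ey
def jig(x,y): return J0+x*ex+y*ey
def tojig(P): q=np.asarray(P)[...,:2]-J0; return np.stack([q@ex,q@ey],-1)
def row(pos,yaw=A):
    "row numbers to bring measured TCP to pos (world), tool down at yaw"
    s=state();R=Ro.from_euler("xyz",s["tcp_rot"])
    d=R.inv().apply(np.asarray(pos)-s["eef_pos"])/150
    w=(R.inv()*Ro.from_euler("xyz",[np.pi,0,yaw])).as_rotvec()/(2*np.pi)
    print("row",d.round(4),w.round(5)); return d,w
def st():
    s=state();print("t",round(s["t"],2),s["eef_pos"].round(1),s["tcp_rot"].round(4),"jig",tojig(s["eef_pos"]).round(1),"F",s["ft_force"].round(1),"Fjig",(s["ft_force"][:2]@ex).round(1),(s["ft_force"][:2]@ey).round(1),"op",round(s["opening"],3),round(s["grip_force"],1))
E
python3 - <<'E'
from h import *
print("jig0",J0)
print("bar top",tojig(onplane("top",[[339.5,186]],167)))
print("bar side",tojig(onplane("side",[[315.5,164],[315,162.5]],160)))
p=np.load("pics/side0.npz")['p']
bb=blob(hsv(p,(0,0,0),(180,255,70)),(298,153,332,178)); print(bb.min(0),bb.max(0))
print(proj("top",[[*jig(0,-110),167]]),proj("side",[[*jig(0,-110),167]]))
st(); row([*GC,404])
E
```

```text
jig0 [ 5.88275685e+02 -2.44211252e-01]
bar top [[  -6.45120853 -107.75894528]]
bar side [[  -5.94639677 -105.06516883]
 [  -1.14715823 -112.09634159]]
[302 158] [327 173]
[[340.32886329 184.11840397]] [[314.48822311 161.28187167]]
t 0.1 [ 170.2 -601.3  404.2] [-3.1406e+00 -1.0000e-04  2.7580e-01] jig [-362.4 -636.2] F [-0.8 -0.2  0.2] Fjig -0.8 -0.3 op 0.996 0.0
row [ 3.5108 -2.412   0.0043] [-1.600e-04  1.000e-05  5.821e-02]
```

arm_command(rows=[[[0.88, -0.603, 0, 0, 0, 0, 1], [0.88, -0.603, 0, 0, 0, 0, 1], [0.88, -0.603, 0, 0, 0, 0, 1], [0.88, -0.603, 0, 0, 0, 0, 1]]])

```text
t: 0.43
eef_pos: [273.5, -476.4, 404.4]
tcp_rot: [-3.141, -0.0, 0.276]
ft_force: [0.0, -0.0, -0.9]
opening: 1.001
grip_force: 0.0
```

arm_command(rows=[[[0.88, -0.603, 0, 0, 0, 0, 1], [0.88, -0.603, 0, 0, 0, 0, 1], [0.88, -0.603, 0, 0, 0, 0, 1], [0.88, -0.603, 0, 0, 0, 0, 1]]])

```text
t: 0.77
eef_pos: [376.1, -353.2, 404.6]
tcp_rot: [-3.141, 0.0, 0.276]
ft_force: [0.2, -1.1, 0.0]
opening: 0.998
grip_force: 0.0
```

arm_command(rows=[[[0.88, -0.603, 0, 0, 0, 0, 1], [0.88, -0.603, 0, 0, 0, 0, 1], [0.88, -0.603, 0, 0, 0, 0, 1], [0.88, -0.603, 0, 0, 0, 0, 1]]])

```text
t: 1.1
eef_pos: [478.6, -230.2, 404.6]
tcp_rot: [-3.141, 0.0, 0.276]
ft_force: [0.6, -0.6, -0.3]
opening: 1.001
grip_force: 0.0
```

arm_command(rows=[[[0.87, -0.603, 0, 0, 0, 0.0582, 1], [0.87, -0.603, 0, 0, 0, 0.0582, 1], [0.87, -0.603, 0, 0, 0, 0.0582, 1], [0.87, -0.603, 0, 0, 0, 0.0582, 1], [0.87, -0.603, 0, 0, 0, 0.0582, 1], [0.87, -0.603, 0, 0, 0, 0.0582, 1]]])

```text
t: 1.6
eef_pos: [579.1, -108.0, 404.1]
tcp_rot: [-3.141, 0.001, -0.086]
ft_force: [-0.8, -0.3, 0.1]
opening: 0.997
grip_force: 0.0
```

```bash
python3 -c "
from h import *
st(); row([*GC,331])"
```

```text
t 1.6 [ 579.1 -108.   404.1] [-3.1415e+00  9.0000e-04 -8.6300e-02] jig [   0.6 -108.2] F [-0.8 -0.3  0.1] Fjig -0.8 -0.4 op 0.997 0.0
row [-0.0035  0.0121  0.4871] [-2.0e-05  1.4e-04  5.7e-04]
```

arm_command(rows=[[[-0.0035, 0.012, 0.25, 0, 0, 0.0006, 1], [-0.0035, 0.012, 0.487, 0, 0, 0.0006, 1], [-0.0035, 0.012, 0.487, 0, 0, 0.0006, 1], [-0.0035, 0.012, 0.487, 0, 0, 0.0006, 1]]])

```text
t: 1.93
eef_pos: [577.2, -112.6, 331.0]
tcp_rot: [-3.141, 0.003, -0.095]
ft_force: [-0.1, -0.4, 0.1]
opening: 1.004
grip_force: 0.0
```

arm_command(rows=[[[0, 0, 0, 0, 0, 0, -1], [0, 0, 0, 0, 0, 0, -1], [0, 0, 0, 0, 0, 0, -1], [0, 0, 0, 0, 0, 0, -1], [0, 0, 0, 0, 0, 0, -1], [0, 0, 0, 0, 0, 0, -1]]])

```text
t: 2.43
eef_pos: [577.6, -111.6, 332.2]
tcp_rot: [3.141, -0.001, -0.094]
ft_force: [-0.4, 0.3, -0.4]
opening: 0.638
grip_force: 0.0
```

arm_command(rows=[[[0, 0, 0, 0, 0, 0, -1], [0, 0, 0, 0, 0, 0, -1], [0, 0, 0, 0, 0, 0, -1], [0, 0, 0, 0, 0, 0, -1], [0, 0, 0, 0, 0, 0, -1], [0, 0, 0, 0, 0, 0, -1], [0, 0, 0, 0, 0, 0, -1], [0, 0, 0, 0, 0, 0, -1], [0, 0, 0, 0, 0, 0, -1], [0, 0, 0, 0, 0, 0, -1]]])

```text
t: 3.27
eef_pos: [577.6, -111.5, 331.6]
tcp_rot: [3.142, 0.0, -0.093]
ft_force: [-0.3, 0.4, -1.6]
opening: 0.121
grip_force: 30.0
```

```bash
python3 -c "
from h import *
st()"
```

```text
t 3.27 [ 577.6 -111.5  331.6] [ 3.1416  0.     -0.0935] jig [  -0.6 -111.8] F [-0.3  0.4 -1.6] Fjig -0.4 0.4 op 0.121 30.0
```

arm_command(rows=[[[0, -0.1, 0, 0, 0, 0, -1], [0, -0.2, 0, 0, 0, 0, -1], [0, -0.3, 0, 0, 0, 0, -1], [0, -0.4, 0, 0, 0, 0, -1], [0, -0.5, 0, 0, 0, 0, -1], [0, -0.6, 0, 0, 0, 0, -1], [0, -0.7, 0, 0, 0, 0, -1]]])

```text
t: 3.85
eef_pos: [587.2, -6.7, 331.6]
tcp_rot: [3.141, 0.001, -0.093]
ft_force: [-3.0, -2.4, 0.5]
opening: 0.125
grip_force: 30.0
```

arm_command(rows=[[[0, -0.1, 0, 0, 0, 0, -1], [0, -0.2, 0, 0, 0, 0, -1], [0, -0.3, 0, 0, 0, 0, -1], [0, -0.4, 0, 0, 0, 0, -1], [0, -0.5, 0, 0, 0, 0, -1], [0, -0.55, 0, 0, 0, 0, -1], [0, -0.6, 0, 0, 0, 0, -1], [0, -0.6, 0, 0, 0, 0, -1]]])

```text
t: 4.52
eef_pos: [595.4, 83.6, 331.6]
tcp_rot: [-3.142, 0.002, -0.093]
ft_force: [-5.7, 2.9, 3.6]
opening: 0.125
grip_force: 30.0
```

```bash
python3 -c "
from h import *
st()"
```

```text
t 4.52 [595.4  83.6 331.6] [-3.1415e+00  1.9000e-03 -9.2600e-02] jig [-0.5 84.2] F [-5.7  2.9  3.6] Fjig -5.9 2.3 op 0.125 30.0
```

arm_command(rows=[[[-0.007, -0.03, 0, 0, 0, 0, -1], [-0.007, -0.06, 0, 0, 0, 0, -1], [-0.007, -0.09, 0, 0, 0, 0, -1], [-0.007, -0.1, 0, 0, 0, 0, -1], [-0.007, -0.1, 0, 0, 0, 0, -1]]])

```text
t: 4.93
eef_pos: [596.2, 93.3, 331.5]
tcp_rot: [3.132, 0.002, -0.093]
ft_force: [-5.0, -42.6, 3.9]
opening: 0.126
grip_force: 30.0
```

```bash
python3 -c "
from h import *
st()"
```

```text
t 4.93 [596.2  93.3 331.5] [ 3.132e+00  1.800e-03 -9.290e-02] jig [-0.5 93.9] F [ -5.  -42.6   3.9] Fjig -1.2 -42.9 op 0.126 30.0
```

arm_command(rows=[[[0, 0.025, 0, 0, 0, 0, -1], [0, 0.03, 0, 0, 0, 0, -1], [0, 0.03, 0, 0, 0, 0, -1]]])

```text
t: 5.18
eef_pos: [595.8, 91.8, 331.6]
tcp_rot: [3.139, 0.0, -0.094]
ft_force: [-2.6, -12.2, 1.1]
opening: 0.123
grip_force: 30.0
```

Run:
```python
from h import *
st()
p,d=look("top");np.savez("pics/top1.npz",p=p,d=d)
cv2.imwrite("pics/c2.png",cv2.resize(p[115:260,230:390,::-1],None,fx=4,fy=4,interpolation=cv2.INTER_CUBIC))
```

```text
t 5.18 [595.8  91.8 331.6] [ 3.1394e+00  4.0000e-04 -9.3900e-02] jig [-0.7 92.4] F [ -2.6 -12.2   1.1] Fjig -1.5 -12.4 op 0.123 30.0
```

View pics/c2.png

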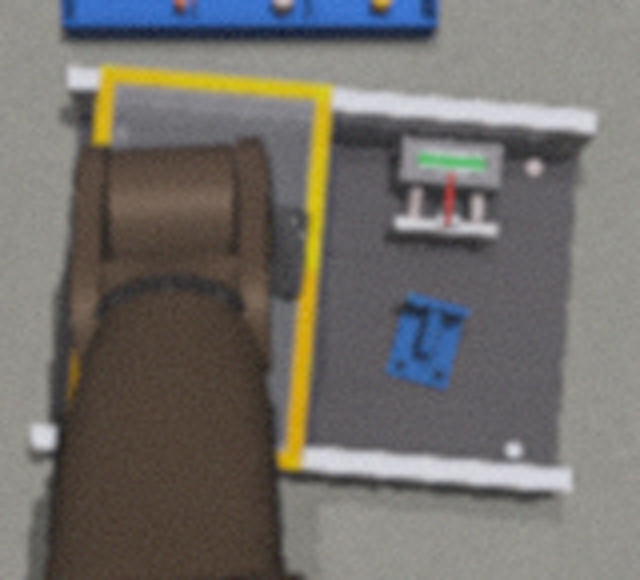

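The guard is against its stop, and its near edge runs from crop (327,90) to (290,465). The bracket is unobstructed at crop (428,340), about (337,200) in the full image. The fence is at crop (445,228) and the pointer is below the green zone. I'll measure the bracket and fence and open the fingers.

arm_command(rows=[[[0, 0.005, 0, 0, 0, 0, -0.5], [0, 0.005, 0, 0, 0, 0, -0.5], [0, 0.005, 0, 0, 0, 0, -0.5], [0, 0.005, 0, 0, 0, 0, -0.5], [0, 0.005, 0, 0, 0, 0, -0.5], [0, 0.005, 0, 0, 0, 0, -0.5]]])

```text
t: 5.73
eef_pos: [595.7, 92.5, 331.6]
tcp_rot: [-3.142, -0.0, -0.093]
ft_force: [-0.6, -0.4, -1.0]
opening: 0.252
grip_force: 0.0
```

Run:
```python
from h import *
st()
p=np.load("pics/top1.npz")['p']
m=hsv(p,(95,110,70),(125,255,255)); b=blob(m,(320,180,355,220))
c=np.float32(b)
print("pix rect",len(b),cv2.minAreaRect(c))
for z in (12,20,72):
    P=onplane("top",b,z); r=rect(P); print(z,tojig(np.array(r[0])),r[1],r[2]+np.degrees(-A),"deg", tojig(cv2.boxPoints(r)).round(1).tolist())
# print blue values per pixel, finer: dump mask
for y in range(186,214): print(y,''.join('#' if m[y,x] else '.' for x in range(322,354)), p[y,336].tolist())
# fence face: bright bar
for y in range(164,178): print(y,p[y,326:358].mean(1).astype(int).tolist())
# guard near edge
e=blob(hsv(p,(20,140,90),(36,255,255)),(296,130,315,235)); P=tojig(onplane("top",e,121)); print("edge y jig min/max",np.percentile(P[:,1],[1,5,50,95]))
g=blob(hsv(p,(45,90,60),(80,255,255)),(325,145,360,165));print("green",tojig(onplane("top",g,70)).mean(0),"nominal",np.ptp(tojig(onplane("top",g,70)),0))
r_=blob(hsv(p,(0,100,60),(8,255,255))|hsv(p,(172,100,60),(180,255,255)),(325,150,360,178));P=tojig(onplane("top",r_,71));print("red",P.mean(0),P.min(0),P.max(0))
```

```text
t 5.73 [595.7  92.5 331.6] [-3.1416 -0.     -0.0934] jig [-0.9 93.1] F [-0.6 -0.4 -1. ] Fjig -0.6 -0.4 op 0.252 0.0
pix rect 316 ((336.09027099609375, 199.77508544921875), (15.469817161560059, 21.14386558532715), 15.52410888671875)
12 [ -37.7347548  -110.36509428] (56.19959259033203, 77.31402587890625) 78.92731880088235 deg [[-81.1, -130.5], [-5.2, -145.4], [5.6, -90.2], [-70.3, -75.4]]
20 [ -38.50369415 -109.83792958] (55.91778564453125, 76.92639923095703) 78.92731117148782 deg [[-81.6, -129.9], [-6.1, -144.7], [4.6, -89.8], [-70.9, -75.0]]
72 [ -43.5018573  -106.41140246] (54.086029052734375, 74.40641021728516) 78.92731117148782 deg [[-85.2, -125.8], [-12.2, -140.1], [-1.8, -87.0], [-74.8, -72.7]]
186 ................................ [95, 92, 97]
187 ................................ [96, 90, 94]
188 ................................ [88, 94, 112]
189 ..........#####................. [73, 99, 141]
190 ..........#########............. [64, 104, 158]
191 ..........#############......... [44, 75, 118]
192 ............#.###########....... [38, 48, 78]
193 ........#################.......
[... 2608 characters left out ...]
74, 80, 76, 76, 77, 76, 84, 86, 96, 111, 114, 121, 112, 97, 97, 94]
175 [74, 72, 60, 62, 56, 57, 59, 59, 59, 59, 56, 51, 50, 50, 51, 52, 58, 49, 48, 51, 56, 58, 50, 64, 67, 73, 82, 86, 96, 96, 102, 97]
176 [84, 87, 88, 76, 74, 77, 76, 74, 75, 80, 71, 63, 58, 59, 63, 56, 62, 57, 66, 61, 54, 52, 52, 61, 65, 73, 79, 89, 94, 97, 98, 99]
177 [92, 93, 92, 87, 83, 86, 86, 78, 81, 86, 74, 77, 72, 80, 77, 79, 78, 76, 74, 76, 73, 61, 59, 64, 72, 84, 87, 90, 97, 94, 95, 99]
edge y jig min/max [-7.25435717 -6.54368206  0.81986605 30.33400844]
green [ 117.09485068 -116.19434008] nominal [ 5.6124427  53.45959134]
red [  84.26151409 -116.9942559 ] [  70.26797957 -121.14233398] [  98.7091236  -113.28218115]
```

```bash
sed -i 's/^J0=.*/J0=GC+(110-6.6)*ey/' h.py
cat >> h.py <<'E'
def line(P): 
    vx,vy,x,y=cv2.fitLine(np.float32(P),cv2.DIST_HUBER,0,.01,.01).ravel(); return np.degrees(np.arctan2(vy,vx)),x,y
E
python3 - <<'E'
from h import *
p=np.load("pics/top1.npz")['p']
e=blob(hsv(p,(20,140,90),(36,255,255)),(296,140,315,232)); 
# subpixel: centroid per row of the near yellow bar
c=np.array([[e[e[:,1]==y,0].mean(),y] for y in range(145,228)])
print("guard bar (jig frame) ang from y-perp:",line(tojig(onplane("top",c,121))))
g=p.mean(2)
f=[]
for x in range(331,352):
    col=g[167:178,x]; k=[y for y in range(170,176) if g[y,x]>125>=g[y+1,x]]
    if k: y=k[-1]; f.append([x,y+(g[y,x]-125)/(g[y,x]-g[y+1,x])])
print("fence -x edge",line(tojig(onplane("top",np.array(f),70))))
m=blob(hsv(p,(0,0,170),(180,40,255)),(312,135,382,152)); c=np.array([[x,m[m[:,0]==x,1].mean()] for x in range(318,376) if (m[:,0]==x).any()])
print("far rail +155",line(tojig(onplane("top",c,112))))
m=blob(hsv(p,(0,0,170),(180,40,255)),(305,222,376,242)); c=np.array([[x,m[m[:,0]==x,1].mean()] for x in range(308,370) if (m[:,0]==x).any()])
print("near rail -155",line(tojig(onplane("top",c,112))))
row([*jig(-36,-103.6),392],A-np.radians(11.1)); print(jig(-36,-103.6))
E
```

```text
guard bar (jig frame) ang from y-perp: (np.float32(-0.0821206), np.float32(-7.4805427), np.float32(6.1685314))
fence -x edge (np.float32(-89.85945), np.float32(53.13839), np.float32(-109.01046))
far rail +155 (np.float32(89.992004), np.float32(154.81291), np.float32(-105.94618))
near rail -155 (np.float32(-89.943405), np.float32(-155.0548), np.float32(-113.51604))
row [-0.229   1.356  -0.4025] [-0.      -0.       0.03027]
[ 542.52742244 -106.76715002]
```

arm_command(rows=[[[0, 0, -0.27, 0, 0, 0, 0], [0, 0, -0.4, 0, 0, 0, 0.2], [0, 0, -0.4, 0, 0, 0, 0.2]]])

```text
t: 5.98
eef_pos: [596.1, 92.5, 395.9]
tcp_rot: [-3.141, -0.007, -0.093]
ft_force: [0.4, 0.6, 0.4]
opening: 0.407
grip_force: 0.0
```

Rails measure at x = ±155 and the fence at about 54 mm, so the jig frame fits. Next is the move over the bracket.

arm_command(rows=[[[-0.115, 0.68, 0, 0, 0, 0, 0.2], [-0.115, 0.68, 0, 0, 0, 0, 0.2], [-0.115, 0.68, 0, 0, 0, 0, 0.2], [-0.115, 0.68, 0, 0, 0, 0, 0.2]]])

```text
t: 6.32
eef_pos: [568.1, -10.6, 391.2]
tcp_rot: [3.141, 0.001, -0.097]
ft_force: [-0.3, -0.4, -0.5]
opening: 0.595
grip_force: 0.0
```

arm_command(rows=[[[-0.115, 0.676, 0.1, 0, 0, 0.0303, 0.2], [-0.115, 0.676, 0.3, 0, 0, 0.0303, 0.2], [-0.115, 0.676, 0.4, 0, 0, 0.0303, 0.2], [-0.115, 0.676, 0.4, 0, 0, 0.0303, 0.2], [-0.115, 0.676, 0.4, 0, 0, 0.0303, 0.2]]])

```text
t: 6.73
eef_pos: [542.2, -107.5, 330.2]
tcp_rot: [-3.141, 0.003, -0.286]
ft_force: [1.1, 0.1, 1.0]
opening: 0.603
grip_force: 0.0
```

Run:
```python
from h import *
st();row([*jig(-36,-103.6),222],A-np.radians(11.1))
p,d=look("side");np.savez("pics/side2.npz",p=p,d=d)
cv2.imwrite("pics/s2.png",cv2.resize(p[60:280,220:420,::-1],None,fx=2.7,fy=2.7,interpolation=cv2.INTER_CUBIC))
```

```text
t 6.73 [ 542.2 -107.5  330.2] [-3.1414e+00  3.1000e-03 -2.8600e-01] jig [ -36.2 -104.4] F [1.1 0.1 1. ] Fjig 1.0 0.2 op 0.603 0.0
row [ 0.0028 -0.0053  0.721 ] [-3.0e-05  5.0e-04 -3.8e-04]
```

View pics/s2.png

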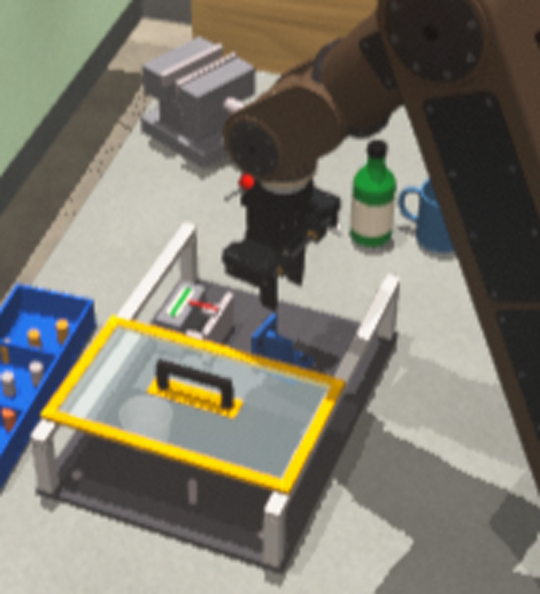

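The side view shows the guard fully open, with the gripper above the bracket and its dark body stretching along the closing axis, towards the guard. I'll check that clearance from the depth image.

Run:
```python
from h import *
z=np.load("pics/side2.npz");d=z['d']
v,u=np.mgrid[100:200,290:360];uv=np.c_[u.ravel(),v.ravel()]
o,r=rays("side",uv);P=o+r*d[uv[:,1],uv[:,0]][:,None];J=tojig(P);z=P[:,2]
ok=(d[uv[:,1],uv[:,0]]>0)&(z>150)&(z<330)&(abs(J[:,0]+36)<100)&(abs(J[:,1]+104)<120)
for a in range(150,330,15):
    k=ok&(z>=a)&(z<a+15)
    if k.sum(): print(a,k.sum(),"y",np.percentile(J[k,1],[50,95,99]).round(),"x",np.percentile(J[k,0],[2,98]).round())
```

```text
150 36 y [-73. -65. -63.] x [-55. -19.]
165 28 y [-72. -64. -63.] x [-55. -20.]
180 19 y [-130.  -65.  -64.] x [-55. -32.]
195 12 y [-131.  -61.  -59.] x [-55. -33.]
210 33 y [-63. -20. -18.] x [-80.   8.]
225 161 y [-69. -17. -15.] x [-84.   9.]
240 120 y [-57. -11.  -9.] x [-85.  14.]
255 323 y [-51. -14. -10.] x [-83.   7.]
270 84 y [-60. -50. -48.] x [-61.  -5.]
285 58 y [-57. -50. -48.] x [-60.  -5.]
300 81 y [-57. -49. -47.] x [-70.   1.]
315 165 y [-71. -54. -48.] x [-73.   1.]
```

The body clears the guard edge by about 8 mm, so I'll descend in two steps and then close.

arm_command(rows=[[[0.003, 0, 0.2, 0, 0, 0, 0.2], [0.003, 0, 0.4, 0, 0, 0, 0.2], [0.003, 0, 0.6, 0, 0, 0, 0.2], [0.003, 0, 0.67, 0, 0, 0, 0.2], [0.003, 0, 0.72, 0, 0, 0, 0.2], [0.003, 0, 0.72, 0, 0, 0, 0.2]]])

```text
t: 7.28
eef_pos: [543.3, -106.4, 223.6]
tcp_rot: [3.142, 0.0, -0.283]
ft_force: [0.1, -0.3, 0.8]
opening: 0.606
grip_force: 0.0
```

Run:
```python
from h import *
st();row([*jig(-36,-103.6),221],A-np.radians(11.1))
```

```text
t 7.28 [ 543.3 -106.4  223.6] [ 3.1416e+00  3.0000e-04 -2.8290e-01] jig [ -35.3 -103.1] F [ 0.1 -0.3  0.8] Fjig 0.1 -0.3 op 0.606 0.0
row [-0.0041  0.004   0.017 ] [1.0e-05 5.0e-05 1.2e-04]
```

arm_command(rows=[[[-0.004, 0.004, 0.017, 0, 0, 0, 0.2], [-0.004, 0.004, 0.017, 0, 0, 0, -1], [-0.004, 0.004, 0.017, 0, 0, 0, -1], [-0.004, 0.004, 0.017, 0, 0, 0, -1], [-0.004, 0.004, 0.017, 0, 0, 0, -1], [-0.004, 0.004, 0.017, 0, 0, 0, -1], [-0.004, 0.004, 0.017, 0, 0, 0, -1], [-0.004, 0.004, 0.017, 0, 0, 0, -1], [-0.004, 0.004, 0.017, 0, 0, 0, -1], [-0.004, 0.004, 0.017, 0, 0, 0, -1]]])

```text
t: 8.12
eef_pos: [542.0, -107.6, 221.2]
tcp_rot: [3.141, -0.0, -0.284]
ft_force: [-0.9, -0.5, 0.8]
opening: 0.124
grip_force: 30.0
```

arm_command(rows=[[[0, 0, 0, 0, 0, 0, -1], [0, 0, 0, 0, 0, 0, -1], [0, 0, 0, 0, 0, 0, -1], [0, 0, 0, 0, 0, 0, -1]]])

```text
t: 8.45
eef_pos: [542.0, -107.6, 221.2]
tcp_rot: [3.141, -0.0, -0.284]
ft_force: [-0.4, -0.1, 1.7]
opening: 0.129
grip_force: 30.0
```

Run:
```python
from h import *
st();row([*jig(-10,-110),221],A)
p,d=look("top");np.savez("pics/top3.npz",p=p,d=d)
m=hsv(p,(95,110,60),(125,255,255)); b=blob(m,(320,180,355,220))
print(len(b),rect(onplane("top",b,20)),b.min(0),b.max(0))
```

```text
t 8.45 [ 542.  -107.6  221.2] [ 3.1415e+00 -1.0000e-04 -2.8410e-01] jig [ -36.4 -104.4] F [-0.4 -0.1  1.7] Fjig -0.4 -0.1 op 0.129 30.0
row [0.18   0.0025 0.0011] [ 2.00e-05 -1.00e-05 -3.09e-02]Traceback (most recent call last):
  File "<stdin>", line 4, in <module>
  File "h.py", line 26, in blob
    i=1+np.argmax(s[1:,4]); y,x=np.where(l==i); return np.c_[x,y]
        ~~~~~~~~~^^^^^^^^^
    return _wrapfunc(a, 'argmax', axis=axis, out=out, **kwds)
    return bound(*args, **kwds)
ValueError: attempt to get argmax of an empty sequence
```

arm_command(rows=[[[0.03, 0.0005, 0, 0, 0, -0.005, -1], [0.06, 0.001, 0, 0, 0, -0.01, -1], [0.09, 0.0015, 0, 0, 0, -0.016, -1], [0.12, 0.002, 0, 0, 0, -0.021, -1], [0.15, 0.002, 0, 0, 0, -0.026, -1], [0.18, 0.0025, 0, 0, 0, -0.0309, -1], [0.18, 0.0025, 0, 0, 0, -0.0309, -1]]])

```text
t: 9.08
eef_pos: [567.9, -115.4, 221.2]
tcp_rot: [-3.141, 0.001, -0.088]
ft_force: [-1.4, 0.2, 4.8]
opening: 0.123
grip_force: 30.0
```

Run:
```python
from h import *
st();row([*jig(20,-110),221],A)
```

```text
t 9.08 [ 567.9 -115.4  221.2] [-3.1414e+00  1.0000e-03 -8.8100e-02] jig [ -10.  -109.9] F [-1.4  0.2  4.8] Fjig -1.4 0.0 op 0.123 30.0
row [0.1997 0.0009 0.001 ] [-3.0e-05  1.6e-04  2.8e-04]
```

arm_command(rows=[[[0.04, 0.001, 0, 0, 0, 0.0003, -1], [0.08, 0.001, 0, 0, 0, 0.0003, -1], [0.12, 0.001, 0, 0, 0, 0.0003, -1], [0.16, 0.001, 0, 0, 0, 0.0003, -1], [0.2, 0.001, 0, 0, 0, 0.0003, -1], [0.2, 0.001, 0, 0, 0, 0.0003, -1], [0.2, 0.001, 0, 0, 0, 0.0003, -1]]])

```text
t: 9.67
eef_pos: [597.9, -118.1, 221.2]
tcp_rot: [3.141, -0.001, -0.092]
ft_force: [1.3, 1.0, 2.2]
opening: 0.127
grip_force: 30.0
```

Run:
```python
from h import *
st();row([*jig(32,-110),221],A)
for n in("top","side"):
    p,d=look(n);np.savez(f"pics/{n}4.npz",p=p,d=d)
a=np.load("pics/top4.npz")['p'][135:215,300:380];b=np.load("pics/side4.npz")['p'][150:230,260:370]
cv2.imwrite("pics/m4.png",np.hstack([cv2.resize(a,(400,400),interpolation=3),cv2.resize(b[:80,:80],(400,400),interpolation=3)])[:,:,::-1])
```

```text
t 9.67 [ 597.9 -118.1  221.2] [ 3.1415e+00 -1.3000e-03 -9.2300e-02] jig [  20.2 -110. ] F [1.3 1.  2.2] Fjig 1.2 1.1 op 0.127 30.0
row [0.0785 0.0001 0.0013] [ 2.0e-05 -2.1e-04 -3.9e-04]
```

View pics/m4.png

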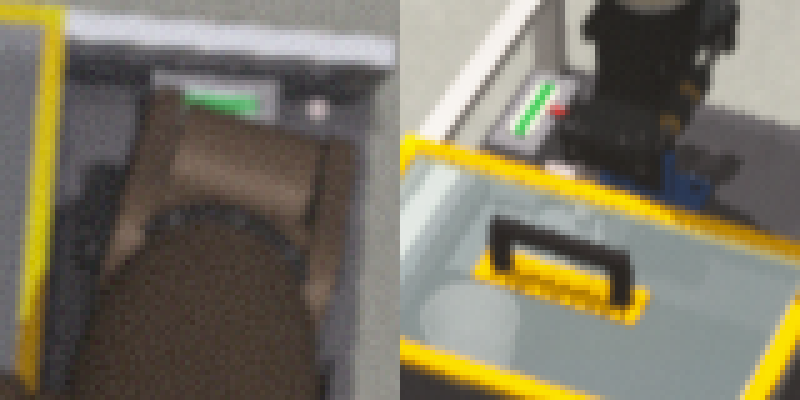

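The top view is hidden by the wrist. In the side view the red pointer tip is at about (292,172), still short of the green strip at about (286,172), and the fence hasn't been pushed back yet. I'll advance in small steps and watch the force.

arm_command(rows=[[[0.02, 0, 0, 0, 0, 0, -1], [0.04, 0, 0, 0, 0, 0, -1], [0.06, 0, 0, 0, 0, -0.0003, -1], [0.075, 0, 0, 0, 0, -0.0003, -1], [0.075, 0, 0, 0, 0, -0.0003, -1], [0.075, 0, 0, 0, 0, -0.0003, -1]]])

```text
t: 10.27
eef_pos: [607.7, -119.1, 221.3]
tcp_rot: [-3.141, 0.004, -0.09]
ft_force: [-11.0, 0.7, 11.7]
opening: 0.124
grip_force: 30.0
```

Run:
```python
from h import *
f=[]
for i in range(3):
    st(); p,d=look("side")
row([*jig(38,-110),221],A)
def red(p):
    r=blob(hsv(p,(0,110,70),(9,255,255))|hsv(p,(171,110,70),(180,255,255)),(275,160,305,185)); return r
def grn(p): return blob(hsv(p,(45,90,60),(80,255,255)),(270,155,305,190))
for q in (np.load("pics/side4.npz")['p'],p):
    r=red(q);g=grn(q)
    print("red",len(r),tojig(onplane("side",r,71))[:, 0].max().round(1),tojig(onplane("side",r,71)).mean(0).round(1),"green",tojig(onplane("side",g,70)).mean(0).round(1),np.percentile(tojig(onplane("side",g,70))[:,0],[3,97]).round(1))
```

```text
t 10.27 [ 607.7 -119.1  221.3] [-3.1412  0.0044 -0.0899] jig [  30.  -110.1] F [-11.    0.7  11.7] Fjig -11.0 -0.3 op 0.124 30.0
t 10.32 [ 607.6 -119.2  221.2] [-3.1412  0.0043 -0.09  ] jig [  29.9 -110.1] F [-11.7   1.3  11.1] Fjig -11.8 0.2 op 0.122 30.0
t 10.37 [ 607.6 -119.2  221.3] [-3.1412  0.0043 -0.09  ] jig [  29.9 -110.1] F [-10.4   0.7  10.8] Fjig -10.4 -0.2 op 0.126 30.0
row [ 0.0536 -0.0006  0.0014] [-7.0e-05  6.8e-04 -1.0e-05]
red 5 105.2 [ 100.8 -118.4] green [ 120.3 -113.6] [117.4 123.4]
red 2 111.1 [ 108.2 -117.3] green [ 120.4 -113.1] [117.4 123.4]
```

```bash
cat >> h.py <<'E'
def pointer(p):
    "redness along the pointer line on the housing top, side view; tip in side-view jig x"
    f=p.astype(np.float32); red=f[:,:,0]-(f[:,:,1]+f[:,:,2])/2; gr=f[:,:,1]-(f[:,:,0]+f[:,:,2])/2
    xs=np.arange(92,130,2.)
    for nm,c in (("red",red),("grn",gr)):
        v=[]
        for dy in (-9,-7,-5,-3):
            uv=proj("side",np.array([[*jig(x,-110+dy),71] for x in xs])).astype(np.float32)
            v.append(cv2.remap(c,uv[:,0].reshape(1,-1),uv[:,1].reshape(1,-1),cv2.INTER_LINEAR)[0])
        print(nm,dict(zip(xs.astype(int).tolist(),np.max(v,0).astype(int).tolist())))
E
python3 - <<'E'
from h import *
pointer(np.load("pics/side4.npz")['p']);p,d=look("side");np.savez("pics/side5.npz",p=p); pointer(p)
pointer(np.load("pics/side0.npz")['p'])
pointer(np.load("pics/side2.npz")['p'])
E
```

```text
red {92: 19, 94: 36, 96: 68, 98: 92, 100: 114, 102: 130, 104: 104, 106: 85, 108: 67, 110: 52, 112: 33, 114: 4, 116: -25, 118: -53, 120: -65, 122: -54, 124: -30, 126: -7, 128: 2}
grn {92: -2, 94: -8, 96: -14, 98: -22, 100: -31, 102: -29, 104: -25, 106: -21, 108: -14, 110: -5, 112: 8, 114: 35, 116: 70, 118: 104, 120: 113, 122: 106, 124: 68, 126: 36, 128: 14}
red {92: 3, 94: 3, 96: 3, 98: 4, 100: 8, 102: 19, 104: 43, 106: 63, 108: 79, 110: 101, 112: 103, 114: 69, 116: 28, 118: -25, 120: -57, 122: -50, 124: -30, 126: -6, 128: 3}
grn {92: 0, 94: 0, 96: 0, 98: 0, 100: -1, 102: -5, 104: -14, 106: -19, 108: -21, 110: -13, 112: -3, 114: 27, 116: 67, 118: 99, 120: 111, 122: 106, 124: 68, 126: 36, 128: 14}
red {92: 28, 94: 32, 96: 31, 98: 26, 100: 28, 102: 31, 104: 25, 106: 21, 108: 17, 110: 14, 112: 6, 114: -9, 116: -20, 118: -28, 120: -31, 122: -27, 124: -21, 126: -14, 128: -8}
grn {92: -5, 94: -3, 96: -1, 98: -2, 100: -3, 102: -3, 104: -3, 106: -2, 108: -1, 110: 2, 112: 8, 114: 18, 116: 29, 118: 37, 120: 38, 122: 37, 124: 27, 126: 18, 128: 11}
red {92: 109, 94: 128, 96: 128, 98: 111, 100: 118, 102: 130, 104: 104, 106: 85, 108: 67, 110: 51, 112: 32, 114: 3, 116: -26, 118: -53, 120: -65, 122: -54, 124: -30, 126: -6, 128: 3}
grn {92: -29, 94: -24, 96: -18, 98: -25, 100: -31, 102: -29, 104: -24, 106: -21, 108: -15, 110: -5, 112: 8, 114: 34, 116: 69, 118: 104, 120: 113, 122: 107, 124: 68, 126: 36, 128: 14}
```

arm_command(rows=[[[0.005, 0, -0.004, 0, 0, 0, -1], [0.01, 0, -0.004, 0, 0, 0, -1], [0.015, 0, -0.004, 0, 0, 0, -1], [0.015, 0, -0.004, 0, 0, 0, -1], [0.015, 0, -0.004, 0, 0, 0, -1], [0.015, 0, -0.004, 0, 0, 0, -1]]])

```text
t: 10.97
eef_pos: [609.6, -119.3, 221.3]
tcp_rot: [-3.141, 0.006, -0.09]
ft_force: [-11.9, 0.3, 7.8]
opening: 0.127
grip_force: 30.0
```

Run:
```python
from h import *
for i in range(3):
    st(); p,d=look("side")
np.savez("pics/side6.npz",p=p); pointer(p)
```

```text
t 10.97 [ 609.6 -119.3  221.3] [-3.141   0.0057 -0.0899] jig [  31.9 -110.1] F [-11.9   0.3   7.8] Fjig -11.9 -0.8 op 0.127 30.0
t 11.02 [ 609.6 -119.4  221.3] [-3.141   0.0057 -0.0899] jig [  31.9 -110.1] F [-11.5   1.1   7.5] Fjig -11.6 0.1 op 0.128 30.0
t 11.07 [ 609.6 -119.4  221.3] [-3.141   0.0057 -0.0899] jig [  31.9 -110.1] F [-11.8  -0.    7.1] Fjig -11.7 -1.1 op 0.127 30.0
red {92: 2, 94: 2, 96: 2, 98: 3, 100: 4, 102: 8, 104: 21, 106: 40, 108: 71, 110: 106, 112: 123, 114: 105, 116: 68, 118: 1, 120: -42, 122: -41, 124: -29, 126: -7, 128: 2}
grn {92: 0, 94: 0, 96: 0, 98: 0, 100: 0, 102: -2, 104: -7, 106: -13, 108: -21, 110: -15, 112: -5, 114: 23, 116: 61, 118: 89, 120: 108, 122: 104, 124: 67, 126: 36, 128: 14}
```

arm_command(rows=[[[0.005, 0, -0.003, 0, 0.0003, 0, -1], [0.01, 0, -0.003, 0, 0.0006, 0, -1], [0.017, 0, -0.003, 0, 0.0009, 0, -1], [0.017, 0, -0.003, 0, 0.0009, 0, -1], [0.017, 0, -0.003, 0, 0.0009, 0, -1], [0.017, 0, -0.003, 0, 0.0009, 0, -1]]])

```text
t: 11.62
eef_pos: [611.8, -119.6, 221.2]
tcp_rot: [-3.141, 0.002, -0.09]
ft_force: [-13.0, 0.5, 3.6]
opening: 0.125
grip_force: 30.0
```

Run:
```python
from h import *
for i in range(3):
    st(); p,d=look("side")
np.savez("pics/side7.npz",p=p); pointer(p)
c=[np.load(f"pics/side{k}.npz")['p'][150:200,265:315] for k in (4,7)]
cv2.imwrite("pics/m7.png",np.hstack([cv2.resize(x,(400,400),interpolation=3) for x in c])[:,:,::-1])
```

```text
t 11.62 [ 611.8 -119.6  221.2] [-3.1408e+00  1.8000e-03 -8.9900e-02] jig [  34.1 -110.1] F [-13.    0.5   3.6] Fjig -13.0 -0.7 op 0.125 30.0
t 11.67 [ 611.8 -119.6  221.2] [-3.1408e+00  1.8000e-03 -8.9900e-02] jig [  34.1 -110.1] F [-13.3  -0.1   4.7] Fjig -13.3 -1.3 op 0.122 30.0
t 11.72 [ 611.8 -119.6  221.2] [-3.1408e+00  1.8000e-03 -8.9800e-02] jig [  34.1 -110.1] F [-12.7   0.5   3.7] Fjig -12.7 -0.7 op 0.123 30.0
red {92: 3, 94: 2, 96: 3, 98: 3, 100: 3, 102: 4, 104: 9, 106: 20, 108: 52, 110: 97, 112: 124, 114: 113, 116: 101, 118: 74, 120: 27, 122: -8, 124: -25, 126: -7, 128: 2}
grn {92: 0, 94: 0, 96: 0, 98: 0, 100: 0, 102: 0, 104: -1, 106: -5, 108: -12, 110: -10, 112: -7, 114: 5, 116: 22, 118: 51, 120: 90, 122: 94, 124: 63, 126: 34, 128: 14}
```

View pics/m7.png

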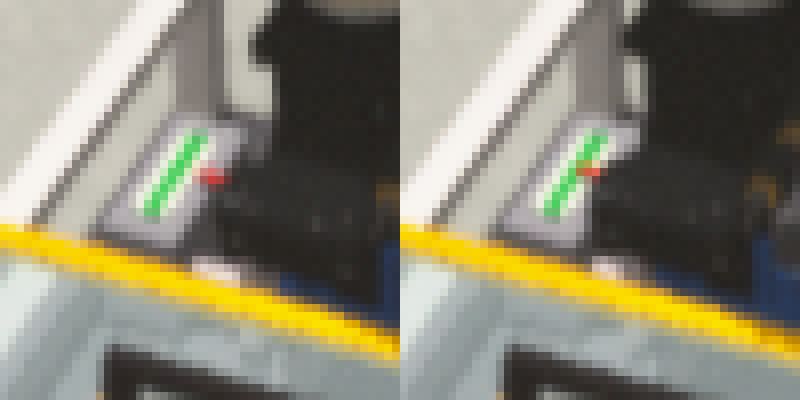

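The right half shows the red tip inside the green strip, at about its middle. The fence is in about 11–12 mm and the foot is lightly loaded with the tool upright. I'll hold, check that it stays steady and the guard hasn't moved, and hand in.

arm_command(rows=[[[0.002, 0, 0, 0, 0.0002, 0, -1], [0.002, 0, 0, 0, 0.0002, 0, -1], [0.002, 0, 0, 0, 0.0002, 0, -1], [0.002, 0, 0, 0, 0.0002, 0, -1], [0.002, 0, 0, 0, 0.0002, 0, -1], [0.002, 0, 0, 0, 0.0002, 0, -1], [0.002, 0, 0, 0, 0.0002, 0, -1], [0.002, 0, 0, 0, 0.0002, 0, -1]]])

```text
t: 12.43
eef_pos: [611.8, -119.6, 221.2]
tcp_rot: [-3.141, 0.002, -0.09]
ft_force: [-14.6, 0.2, 5.9]
opening: 0.122
grip_force: 30.0
```

Run:
```python
from h import *
st(); p,d=look("side"); st(); pointer(p)
for q in (np.load("pics/side2.npz")['p'],p):
    b=blob(hsv(q,(22,140,110),(35,255,255)),(235,165,350,250)); r=rect(onplane("side",b,121)); print("guard",tojig(np.array(r[0])).round(1),r[1])
t,_=look("top"); a=np.load("pics/top1.npz")['p']
for q in (a,t):
    e=blob(hsv(q,(20,140,90),(36,255,255)),(296,140,315,180)); print("guard bar y",tojig(onplane("top",e,121))[:,1].mean().round(2))
```

```text
t 12.43 [ 611.8 -119.6  221.2] [-3.1407e+00  1.6000e-03 -8.9800e-02] jig [  34.2 -110.2] F [-14.6   0.2   5.9] Fjig -14.5 -1.1 op 0.122 30.0
t 12.48 [ 611.8 -119.6  221.2] [-3.1407e+00  1.6000e-03 -8.9800e-02] jig [  34.2 -110.2] F [-13.8  -0.2   5.4] Fjig -13.8 -1.5 op 0.125 30.0
red {92: 2, 94: 3, 96: 4, 98: 4, 100: 3, 102: 3, 104: 9, 106: 21, 108: 52, 110: 97, 112: 124, 114: 113, 116: 103, 118: 76, 120: 28, 122: -8, 124: -26, 126: -7, 128: 2}
grn {92: 0, 94: 0, 96: 0, 98: 0, 100: 0, 102: 0, 104: -1, 106: -5, 108: -13, 110: -12, 112: -9, 114: 3, 116: 17, 118: 48, 120: 90, 122: 95, 124: 63, 126: 34, 128: 15}
guard [ 2.2 97.7] (202.4859619140625, 331.6413879394531)
guard [ 5.  97.7] (202.45423889160156, 326.27734375)
guard bar y 6.21
guard bar y 6.03
```

Everything is steady and the guard is still open. Handing in.

```bash
python3 -c "
from cell import *
print(job_done())"
```

```text
the job is handed in; nothing more can be done
None
```

The job is handed in at about 12.5 s: the guard is fully open, and the arm is holding the bracket square against the middle of the fence, foot on the plate. The red pointer stands in the green zone: fence in about 11–12 mm, an estimated 9–10 N, with the wrist reading 13–14 N, which I put down to plate friction. While seating the guard on its end stop, the wrist force reached about 43 N through the fingers on the grip bar, so the arm and gripper body themselves pressed on nothing.

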